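# Bead boxes packed and stacked at the market stall

## Robot

A 6-joint arm with a two-finger parallel gripper is mounted at the origin on the work surface. World frame = base frame: x ahead of the robot, y to its left, z up, the work surface at z = 0. Lengths are in m, angles in rad, forces in N, time in s.
With the tool pointing down it reaches from about 0.3 to 0.95 m from the base axis. Payload 3.1 kg.
Tool frame: the origin (TCP) lies midway between the tips of the shut fingers; the grasp point (between the pads) lies 19 mm behind it (bot.tcp_to_grasp is the distance from the TCP to the grasp point, in m); z points along the fingers, y is the line along which they close (so a half turn about z gives the same grasp; the last joint's range is limited). The gripper opens to 85 mm and grips with 20 to 120 N. Pads are 22 mm wide; open, the fingers measure 114 mm over their backs; the gripper's body (76 mm by 85 mm) begins 54 mm behind the grasp point. The pads swing forward as they close: fully open they stand 13 mm farther back than shut.
Start: joints at [-1.21, 0.308, 1.634, -0, 1.2, -0.07], TCP at [0.261, -0.568, 0.231] pointing down, gripper open.
Joint ranges: [-3.06, 3.06], [-0.79, 1.96], [0.05, 2.63], [-1.19, 4.34], [0.05, 2.64], [-2.94, 2.94]. Speed limits (rad/s): [2.79, 2.79, 3.14, 3.14, 3.14, 3.14].

## Interface

Orientations are given as a 3x3 rotation matrix whose columns are the frame's x, y, z axes.
In Python, from rig import bot gives the robot as it stands.
- The arm moves only by the shell command python3 -m jog 'ROWS' [FORCE]. ROWS is JSON, a list that holds one entry, the list of rows, each a list of 7 numbers: the gripper command: -1 is fully open, 1 is shut, values between are in proportion, then the shift along the tool's x, y, z in mm, then the turn, a rotation vector about the tool's x, y, z in degrees. A call has 1 to 12 rows; each row shifts and turns the commanded pose from where the row before left it, along the tool's axes as they then stand; what a row does not reach is not made up. A row lasts 1/8 s, in which the tool goes at most 62.5 mm and 10.7 degrees, less where a joint would pass 70% of its speed; a pose out of reach is approached as far as the arm can. A call is refused whole if a number of a shift passes 62.5 or a number of a turn 10.7, either way. A call with a gripper value outside its range is refused whole. The fingers move at their own pace and stop on an object; FORCE is the grip in N (left out, the last holds). Time passes only in rows, so rows that do not move let the fingers close. It gives the time, the measured TCP pose, the force, the opening and the grip force at its end, in the units of the state.
- bot.get_obs(): the state, without advancing time (a new reading comes with each control period).
- bot.snapshot(name): name is "scene" or "top"; returns a dict with "image" (400x640x3 uint8, red, green, blue), "fx", "fy", "cx", "cy" (pixels), "extrinsics" (4x4, takes a point from camera to world coordinates). Camera axes: x right, y down, z forward; pixel columns grow to the right and rows downward; lengths in m; the calibration is good to about 2 mm. A picture is of the moment at which its call begins. There is no depth.
- bot.job_done(): hands the job in; it is judged then, once.
The state is a dict: "time_s": time; "joint_positions": joint angles; "qd": joint speeds; "joint_efforts": joint torques, N m; "eef_pos": TCP position; "orientation": TCP orientation; "wrist_force": force on the tool from outside, world axes, zero at the start; "wrist_torque": the same for the moment, N m; "finger_gap": finger opening in m; "grasp_force": force on a finger pad.
Only numpy, scipy, OpenCV 4.12 (cv2) and the standard library are available. Lean on these libraries where they do the work, as an engineer would, in place of code of your own. Each camera call takes 0.05 s, during which the arm holds its last target. There are 200 camera calls.

## Task

Pack up the bead stall: tip the four wooden beads from the scoop into the open box, bringing the scoop's lip down close over the box (within about 3 cm of its rim) before you tip so that none bounces out, and set the empty scoop down flat on the table. Shut the box's lid, then lower the single lidded box beside it (not the pair already stacked at the back) gently on top, lined up so that its base recesses drop over the lid's lugs and it sits fully down. Leave everything else where it stands.

Things in the scene. Friction and masses are not known exactly. Their poses are not given: they have to be found in the camera images.
- box_open: Open bead box, off-white plastic, 66 mm (x) by 150 mm (y), loose, 0.36 kg with its lid. Origin: centre of the underside, z up. Rim 70 mm above the underside, walls 3 mm, inside 60 x 144 mm, inner floor 12 mm above the underside. Its -x long side carries the lid's hinge and faces roughly towards the robot; its +x long side is the open front.
- box_hinge (a point): Middle of the open box's hinge line, on the rim at x = -33 mm, z = 70 mm in the box; axes as the box. The hinge runs along y.
- box_lid (a joint): Lid angle in rad: 0 shut, 1.95 fully open, leaning back beyond upright on its stop. The hinge is free and lightly damped: pushed past upright (below about 1.5) the lid falls shut by itself, above that it falls back open. Panel 66 x 150 x 4 mm, 60 g.
- lid_edge (a point): Middle of the lid's free long edge, 66 mm from the hinge; axes as the box when shut. The lid's outer face (74 mm above the box's underside when shut) carries two lugs, each 40 mm (x) by 16 mm (y), 7 mm tall, sloped near the top, centred across the lid and 50 mm to either side of its middle along y.
- box_shut_center (a point): Centre, 37 mm above the underside, of the second bead box: same shape and size but full and shut (74 mm to the lid's face, 81 mm over its lugs), 0.3 to 0.6 kg, loose. x = across its 66 mm width (grip it across this, it is solid), y = along its 150 mm, z up. Seated on the first box, this point is 111 mm above that box's underside, over its centre; unseated it rides 7 mm higher.
- box_shut_base (a point): Centre of the second box's underside; same axes. Two recesses in the underside, 44 mm (x) by 20 mm (y) and 9 mm deep, centred at y = +50 and -50 mm, go over the lid lugs of the box below with 2 mm play on every side; either way round fits.
- scoop_grip (a point): Middle of the bead scoop's wooden handle, a straight bar 82 mm long (x), 22 mm wide (y), 20 mm high; 34 mm above the scoop's underside. x points from the lip to the handle's end, z up. The scoop: aluminium, 0.17 kg, loose, an open-fronted trough 101 x 76 mm, walls 38 mm high at the back, 22 mm at the front. The lip is 149 mm from this point.
- scoop_lip (a point): Middle of the upper edge of the scoop's lip, 11.5 mm above the scoop's underside; axes as scoop_grip. The scoop's flat floor rises 9 mm over the front 32 mm to this lip, which keeps the beads in while it is level; they roll out once the lip is tipped some 20 degrees down, freely at 45.
- bead1: One of the four dark wooden beads in the scoop: a ball 28 mm in diameter, 11 g. Origin: its centre.
- bead2: One of the four dark wooden beads in the scoop: a ball 28 mm in diameter, 11 g. Origin: its centre.
- bead3: One of the four dark wooden beads in the scoop: a ball 28 mm in diameter, 11 g. Origin: its centre.
- bead4: One of the four dark wooden beads in the scoop: a ball 28 mm in diameter, 11 g. Origin: its centre.
- wax_tin: Bystander, not to be disturbed: a round steel tin, 71 mm across and 32 mm tall. Origin: centre of its underside.
- tape_roll: Bystander, not to be disturbed: a roll of brown packing tape lying flat, 88 mm across, 24 mm tall. Origin: centre of its underside.
- thread_spool: Bystander, not to be disturbed: a brown thread spool standing up, 52 mm across, 64 mm tall. Origin: centre of its underside.
- maul: Bystander, not to be disturbed: a turned dark-wood leather maul standing on its head, 68 mm across, 192 mm tall. Origin: centre of its underside.
- plain_tin: Bystander, not to be disturbed: a flat metal tin with a smooth lid without lugs, 78 x 108 x 38 mm. Origin: centre of its underside.
There are look-alikes about, which are no part of the job. Leave any green or purple look-alike of the box_open alone. What is shaped like the part that bears box_shut_center but blue is not meant.

How it is judged:
By the outcome, as a careful person would: the job done as asked, in the order asked, and still so for the second after the job is handed in, with the robot touching nothing.
It also fails if it takes over 72 s, if anything falls off the work surface, if the arm or the gripper's body presses on something with over 40 N, if the wrist force passes 120 N, or if a joint passes its speed limit or range.

## Working session

There is one attempt and no reset: what is moved stays moved. The work goes in short steps, Python scripts to look and compute and a shell command to move; the robot and the scene stay as the last step left them, time stands still between calls to the robot, and variables do not carry over. Pictures are saved under pics/ and viewed, at most 11 in all, crops included, and the job is handed in when it is done.

```bash
mkdir -p pics; ls
python3 - <<'E'
from rig import bot
import cv2,numpy as np
for n in("scene","top"):
    s=bot.snapshot(n); cv2.imwrite(f"pics/{n}0.png",s["image"][:,:,::-1])
    print(n,s["fx"],s["fy"],s["cx"],s["cy"]);print(np.round(s["extrinsics"],4).tolist())
o=bot.get_obs();print(o["time_s"],o["eef_pos"],np.round(o["orientation"],3).tolist(),o["finger_gap"])
E
```

```text
pics
scene 391.1223640910832 391.1223640910832 320.486262001759 199.72968268839838
[[0.6591, 0.6225, -0.4221, 0.8728], [0.752, -0.5384, 0.3802, -0.3451], [0.0094, -0.568, -0.823, 0.8167], [0.0, 0.0, 0.0, 1.0]]
top 423.2478871117771 423.2478871117771 319.74986518840916 201.92241729422958
[[-0.0141, -0.9945, 0.1035, 0.3935], [-0.9999, 0.0136, -0.0055, 0.0014], [0.0041, -0.1036, -0.9946, 1.0141], [0.0, 0.0, 0.0, 1.0]]
0.1 [ 0.26073279 -0.56719155  0.23017236] [[0.909, 0.418, -0.001], [0.418, -0.909, 0.002], [0.0, -0.002, -1.0]] 0.08539012703983084
```

View pics/scene0.png

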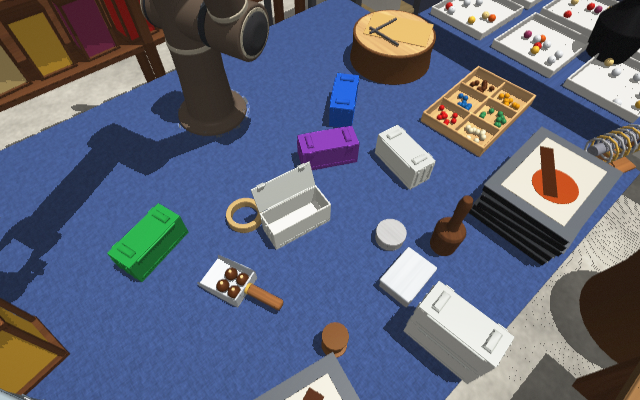

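View pics/top0.png

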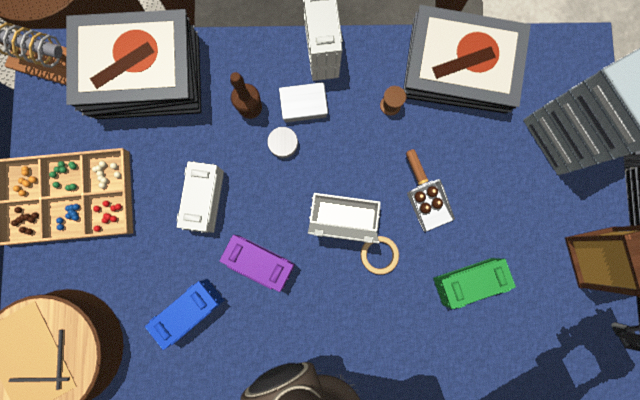

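The scene view shows the open box at (293,205), scoop at (240,287) and the plain white box at (405,155). In the top view they are at (345,215), (430,195) and (200,197).

Candidates for the second box in the top view are white single (200,197), white stacked pair (322,40), blue (182,313), purple (257,262) and green (476,284). The white single at (200,197) fits, because it is off-white and not stacked. I'll confirm it in an enlarged crop.

```bash
cat > h.py <<'E'
import numpy as np,cv2
from rig import bot
def ray(s,u,v):
    E=s["extrinsics"];d=np.array([(u-s["cx"])/s["fx"],(v-s["cy"])/s["fy"],1.]);return E[:3,3],E[:3,:3]@d
def onz(s,u,v,z):
    c,d=ray(s,u,v);return c+d*(z-c[2])/d[2]
def two(a,pa,b,pb):
    c1,d1=ray(a,*pa);c2,d2=ray(b,*pb)
    t=np.linalg.lstsq(np.c_[d1,-d2],c2-c1,rcond=None)[0];p,q=c1+t[0]*d1,c2+t[1]*d2
    return (p+q)/2,np.linalg.norm(p-q)
def px(s,P):
    E=s["extrinsics"];q=E[:3,:3].T@(np.asarray(P)-E[:3,3]);return s["fx"]*q[0]/q[2]+s["cx"],s["fy"]*q[1]/q[2]+s["cy"]
def crop(s,u0,v0,w,h,k): return cv2.resize(s["image"][v0:v0+h,u0:u0+w,::-1],None,fx=k,fy=k,interpolation=cv2.INTER_CUBIC)
E
python3 - <<'E'
from h import *
a=bot.snapshot("top");b=bot.snapshot("scene")
A=np.vstack([np.hstack([crop(a,165,145,100,100,3),crop(a,300,145,166,100,3)]),np.hstack([crop(b,360,110,100,100,3),crop(b,190,155,166,100,3)])])[:600,:798]
cv2.imwrite("pics/c1.png",A);print(A.shape)
# white single box top: contour
hsv=cv2.cvtColor(a["image"],cv2.COLOR_RGB2HSV)
m=((hsv[...,1]<60)&(hsv[...,2]>100)).astype(np.uint8)
for c in cv2.findContours(m,cv2.RETR_EXTERNAL,cv2.CHAIN_APPROX_NONE)[0]:
    r=cv2.minAreaRect(c)
    if cv2.contourArea(c)>300 and r[0][1]>100 and 150<r[0][0]<480: print(r, cv2.approxPolyDP(c,3,True)[:,0].tolist())
E
```

```text
(600, 798, 3)
((345.3995666503906, 217.75326538085938), (73.02044677734375, 42.887123107910156), 7.594643592834473) [[313, 194], [308, 233], [379, 242], [379, 201]]
((430.30767822265625, 202.96151733398438), (48.68157958984375, 36.38880157470703), 67.61986541748047) [[439, 179], [427, 178], [427, 182], [407, 193], [423, 230], [453, 219]]
((199.22972106933594, 196.62161254882812), (38.4693603515625, 69.54075622558594), 9.462322235107422) [[188, 161], [176, 226], [213, 231], [222, 170], [219, 169], [218, 177], [216, 165]]
((282.0, 141.5), (29.0, 30.0), 90.0) [[277, 127], [270, 132], [267, 144], [274, 154], [284, 156], [295, 149], [297, 138], [291, 129]]
((302.984619140625, 100.37693786621094), (32.49709701538086, 46.01688003540039), 82.87498474121094) [[324, 84], [280, 87], [283, 119], [327, 113]]
```

View pics/c1.png

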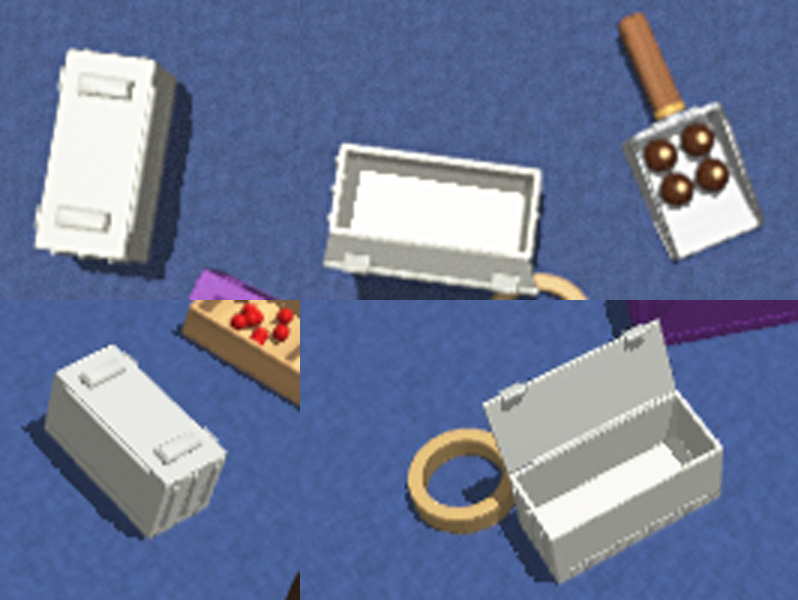

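The crop confirms the single white lidded box (top 200,197). The open box's rim and lid, the scoop's lip at about (439,226) and its handle at about (417,167) are all clear.

Run:
```python
from h import *
a=bot.snapshot("top");b=bot.snapshot("scene")
def ta(x,y):
    return (300+(x-300)/3-.33,145+y/3-.33) if x>=300 else (165+x/3-.33,145+y/3-.33)
def sb(x,y):
    y-=300
    return (190+(x-300)/3-.33,155+y/3-.33) if x>=300 else (360+x/3-.33,110+y/3-.33)
def show(n,L,z):
    P=np.array([onz(a,*ta(*p),z) for p in L]);print(n,np.round(P*1000,1).tolist(),"mean",np.round(P.mean(0)*1000,1));return P
def ax(P): # dir of long side
    return P
P=show("rim",[(341,145),(541,170),(533,263),(330,233)],.07)
print("ang long",np.degrees(np.arctan2(*(P[0]-P[1]+P[3]-P[2])[1::-1])),np.linalg.norm(P[0]-P[1]),np.linalg.norm(P[0]-P[3]))
Q=show("shut",[(68,50),(158,62),(128,260),(36,247)],.074)
print("ang long",np.degrees(np.arctan2(*(Q[0]-Q[3]+Q[1]-Q[2])[1::-1])),np.linalg.norm(Q[0]-Q[3]),np.linalg.norm(Q[0]-Q[1]))
show("lugs",[(106,86),(83,218)],.081)
show("lip",[(672,260),(762,225)],.0115)
for n,s,in(("top",a),("scene",b)):
    hsv=cv2.cvtColor(s["image"],cv2.COLOR_RGB2HSV)
    m=((hsv[...,0]<20)&(hsv[...,1]>100)&(hsv[...,2]>40)).astype(np.uint8)
    for c in cv2.findContours(m,cv2.RETR_EXTERNAL,cv2.CHAIN_APPROX_NONE)[0]:
        r=cv2.minAreaRect(c);box=cv2.boxPoints(r)
        if cv2.contourArea(c)>20 and 190<r[0][0]<480 and 100<r[0][1]<310: print(n,r,[np.round(onz(s,*p,.044)*1000).tolist() for p in box])
# scene checks of the rim/shut lid corner
for n,pa,pb in [("rim front-left(+y)",(341,145),(722,443)),("rim front-right",(541,170),(548,537)),("shut 1",(68,50),(225,455)),("shut2",(158,62),(150,500))]:
    p,e=two(a,ta(*pa),b,sb(*pb));print(n,np.round(p*1000,1),round(e*1000,1))
```

```text
rim [[512.1, 10.3, 70.0], [491.2, -139.1, 70.0], [421.9, -131.1, 70.0], [446.2, 19.3, 70.0]] mean [467.9 -60.1  70. ]
ang long 81.4173253915994 0.1508164966364112 0.06644650240049037
shut [[587.3, 293.2, 74.0], [577.3, 225.6, 74.0], [429.2, 246.1, 74.0], [439.8, 314.1, 74.0]] mean [508.4 269.7  74. ]
ang long -7.974867200298708 0.14901977658452953 0.06835300784665353
lugs [[558.3, 262.3, 81.0], [460.3, 277.7, 81.0]] mean [509.3 270.   81. ]
lip [[424.5, -249.1, 11.5], [451.1, -321.5, 11.5]] mean [ 437.8 -285.3   11.5]
top ((425.5, 207.5), (9.0, 9.0), 90.0) [[489.0, -237.0, 44.0], [488.0, -258.0, 44.0], [468.0, -257.0, 44.0], [468.0, -237.0, 44.0]]
top ((437.5, 202.5), (9.0, 9.0), 90.0) [[500.0, -266.0, 44.0], [500.0, -286.0, 44.0], [479.0, -285.0, 44.0], [479.0, -265.0, 44.0]]
top ((419.5, 196.5), (9.0, 9.0), 90.0) [[514.0, -225.0, 44.0], [514.0, -245.0, 44.0], [493.0, -245.0, 44.0], [494.0, -224.0, 44.0]]
top ((432.5, 191.5), (9.0, 9.0), 90.0) [[526.0, -255.0, 44.0], [525.0, -276.0, 44.0], [504.0, -275.0, 44.0], [505.0, -254.0, 44.0]]
top ((416.2931213378906, 166.5172576904297), (35
[... 1187 characters left out ...]
6777344), (13.013301849365234, 27.5705509185791), 72.89727020263672) [[344.0, -167.0, 44.0], [366.0, -106.0, 44.0], [401.0, -120.0, 44.0], [379.0, -179.0, 44.0]]
scene ((454.53656005859375, 225.32925415039062), (29.985363006591797, 65.12445831298828), 38.65980911254883) [[711.0, 110.0, 44.0], [685.0, 294.0, 44.0], [755.0, 292.0, 44.0], [775.0, 113.0, 44.0]]
scene ((477.4952087402344, 107.00489807128906), (70.78971862792969, 97.69970703125), 44.44374465942383) [[443.0, 407.0, 44.0], [375.0, 830.0, 44.0], [617.0, 739.0, 44.0], [647.0, 367.0, 44.0]]
rim front-left(+y) [511.8  10.4  73.5] 0.4
rim front-right [ 490.5 -139.3   72.7] 1.4
shut 1 [588.2 294.7  67.9] 1.0
shut2 [576.9 225.3  55.7] 11.8
```

```bash
cat >> h.py <<'E'
from scipy.spatial.transform import Rotation as Ro
def R(yaw,tip=0): # tool: x along yaw, z down, then tipped about tool y
    M=np.array([[np.cos(np.radians(yaw)),np.sin(np.radians(yaw)),0],[np.sin(np.radians(yaw)),-np.cos(np.radians(yaw)),0],[0,0,-1]])
    return M@Ro.from_euler('y',tip,degrees=True).as_matrix()
def go(p,Rt):
    o=bot.get_obs();M=np.array(o["orientation"]);d=M.T@(np.asarray(p)/1000-o["eef_pos"])*1000
    print("t",round(o["time_s"],2),"eef",np.round(o["eef_pos"]*1000,1),"shift",np.round(d,1),"turn",np.round(Ro.from_matrix(M.T@Rt).as_rotvec(degrees=True),2),"gap",round(o["finger_gap"],4),"gf",o["grasp_force"],"F",np.round(o["wrist_force"],1),"q",np.round(o["joint_positions"],2))
E
python3 -m jog '[[[-1,52,-22,0,0,0,0],[-1,52,-22,0,0,0,1.3],[-1,52,-22,10,0,0,1.4],[-1,52,-22,20,0,0,0],[-1,52,-22,20,0,0,0],[-1,52,-22,20,0,0,0],[-1,52,-22,20,0,0,0],[-1,50,-22,20,0,0,0],[-1,0,0,0,0,0,0],[-1,0,0,0,0,0,0]]]' 60
python3 -c "
from h import *
go((567,-233,17),R(22))"
```

```text
time_s: 1.55
eef_pos: [0.574, -0.245, 0.1211]
orientation: [[0.927, 0.375, -0.001], [0.375, -0.927, -0.0], [-0.001, -0.0, -1.0]]
wrist_force: [0.4, -0.6, 0.0]
finger_gap: 0.0856
grasp_force: 0.0
t 1.55 eef [ 574.  -245.   121.1] shift [ -1.9 -13.8 104.1] turn [-0.    0.05  0.04] gap 0.0856 gf 0.0 F [ 0.4 -0.6  0. ] q [-0.47  0.43  1.71 -0.    1.    0.71]
```

```bash
python3 -m jog '[[[-1,-2,-14,20,0,0,0],[-1,0,0,34,0,0,0],[-1,0,0,30,0,0,0],[-1,0,0,20,0,0,0],[-1,0,0,0,0,0,0],[1,0,0,0,0,0,0],[1,0,0,0,0,0,0],[1,0,0,0,0,0,0],[1,0,0,0,0,0,0],[1,0,0,0,0,0,0]]]' 70
python3 -c "
from h import *
go((567,-233,17),R(22))"
```

```text
time_s: 2.8
eef_pos: [0.5678, -0.2332, 0.0183]
orientation: [[0.927, 0.374, 0.001], [0.374, -0.927, -0.001], [0.001, 0.001, -1.0]]
wrist_force: [-0.3, -0.2, 3.5]
finger_gap: 0.0209
grasp_force: 69.5
t 2.8 eef [ 567.8 -233.2   18.3] shift [-0.7 -0.5  1.3] turn [ 0.07 -0.06 -0.01] gap 0.0209 gf 69.52620148658752 F [-0.3 -0.2  3.5] q [-0.46  0.56  1.77 -0.    0.81  0.73]
```

```bash
python3 -m jog '[[[1,0,0,-8,0,0,0],[1,0,0,-15,0,0,0],[1,0,0,-25,0,0,0],[1,0,0,-25,0,0,0],[1,5,0,-25,0,0,0],[1,10,0,-15,0,0,2],[1,10,-5,-7,0,0,4],[1,10,-14,0,0,0,5],[1,10,-16,0,0,0,5],[1,8,-18,0,0,0,5],[1,5,-20,0,0,0,5],[1,0,-22,0,0,0,4]]]' 70
python3 - <<'E'
from h import *
go((618.5,-83,98),R(-8.6))
a=bot.snapshot("top");b=bot.snapshot("scene")
A=np.hstack([crop(a,270,80,200,180,2),crop(b,180,120,200,180,2)]);cv2.imwrite("pics/c2.png",A)
E
```

```text
time_s: 4.3
eef_pos: [0.6136, -0.1239, 0.1378]
orientation: [[0.99, -0.142, 0.0], [-0.142, -0.99, -0.0], [0.0, 0.0, -1.0]]
wrist_force: [0.1, -1.0, -2.2]
finger_gap: 0.0207
grasp_force: 68.6
t 4.3 eef [ 613.6 -123.9  137.8] shift [ -1.  -41.2  39.8] turn [ 0.   -0.02  0.44] gap 0.0207 gf 68.60881090164185 F [ 0.1 -1.  -2.2] q [-0.27  0.41  1.7   0.    1.03  1.44]
```

View pics/c2.png

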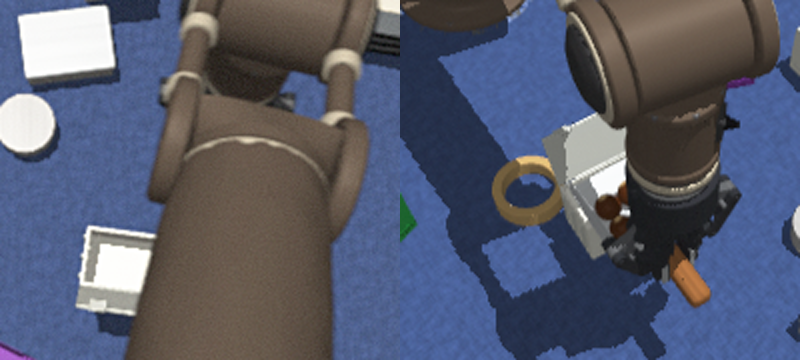

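The top view shows the arm hiding the scoop. In the scene view the scoop is held level with the beads still in it, near the box front. I'll lower the lip over the box next.

```bash
python3 -m jog '[[[1,0,-10,0,0,0,0.4],[1,0,-16,0,0,0,0],[1,-1,-10,5,0,0,0],[1,0,-5,12,0,0,0],[1,0,0,13,0,0,0],[1,0,0,7,0,0,0],[1,0,0,3,0,0,0],[1,0,0,0,0,0,0],[1,0,0,0,0,0,0]]]' 70
python3 - <<'E'
from h import *
go((618.5,-83,98),R(-8.6))
b=bot.snapshot("scene");cv2.imwrite("pics/c3.png",crop(b,200,130,150,150,4))
o=bot.get_obs();M=np.array(o["orientation"]);print("lip",o["eef_pos"]+M@[-.14,0,.0068], px(b,o["eef_pos"]+M@[-.14,0,.0068]))
E
```

```text
time_s: 5.52
eef_pos: [0.6189, -0.0841, 0.0977]
orientation: [[0.989, -0.147, 0.001], [-0.147, -0.989, -0.0], [0.001, 0.0, -1.0]]
wrist_force: [0.2, -0.8, -2.3]
finger_gap: 0.0209
grasp_force: 68.7
t 5.53 eef [618.9 -84.1  97.7] shift [-0.5 -1.  -0.3] turn [ 0.   -0.06  0.17] gap 0.0209 gf 68.6935830116272 F [ 0.2 -0.8 -2.3] q [-0.2   0.46  1.73  0.    0.96  1.51]
lip [ 0.48039034 -0.06356212  0.09086908] (np.float64(296.3243824849741), np.float64(207.13372730136243))
```

View pics/c3.png

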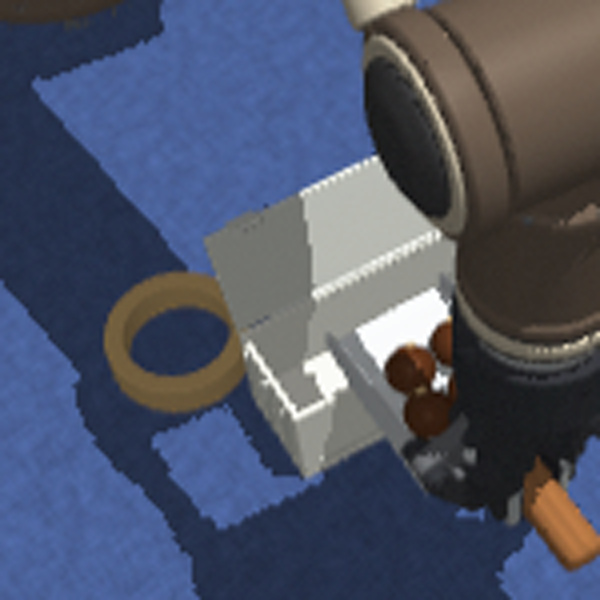

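The crop shows the lip's left corner at about (335,335), over the box opening just above the rim, with the beads still in the scoop. I'll tip about the lip.

```bash
python3 -m jog '[[[1,-1,0,-7,0,3,0],[1,-1,0,-12,0,5,0],[1,-1,0,-12,0,5,0],[1,-1,0,-12,0,5,0],[1,-1,0,-12,0,5,0],[1,-1,0,-12,0,5,0],[1,-1,0,-12,0,5,0],[1,-1,0,-12,0,5,0],[1,-1,0,-12,0,5,0],[1,-1,0,-12,0,5,0],[1,-1,0,-12,0,5,0],[1,0,0,0,0,0,0]]]' 70
python3 - <<'E'
from h import *
go((618.5,-83,98),R(-8.6,53))
b=bot.snapshot("scene");cv2.imwrite("pics/c4.png",crop(b,190,100,180,180,3))
o=bot.get_obs();M=np.array(o["orientation"]);print("lip",o["eef_pos"]+M@[-.14,0,.0068])
E
```

```text
time_s: 7.08
eef_pos: [0.5765, -0.0674, 0.1937]
orientation: [[0.697, -0.124, 0.706], [-0.104, -0.992, -0.072], [0.709, -0.024, -0.705]]
wrist_force: [0.2, -0.0, -2.3]
finger_gap: 0.021
grasp_force: 68.8
t 7.08 eef [576.5 -67.4 193.7] shift [-36.9  12.5  98.2] turn [-1.99  7.85 -0.06] gap 0.021 gf 68.83188486099243 F [ 0.2 -0.  -2.3] q [-0.25 -0.03  2.33  1.08  0.12  0.43]
lip [ 0.48405476 -0.05371025  0.08982221]
```

View pics/c4.png

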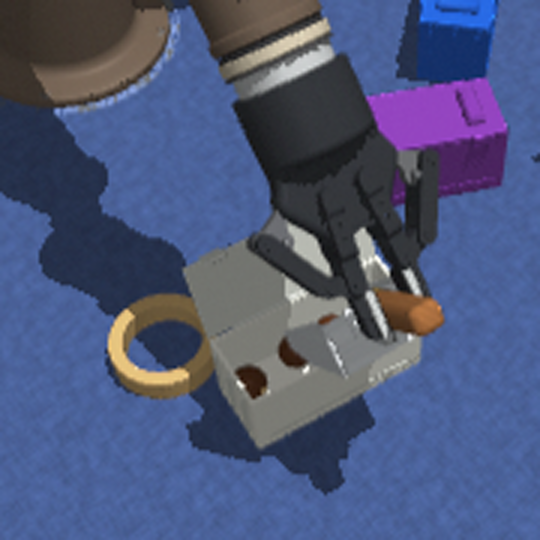

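The beads are dropping into the box: two are visible at (250,380) and (292,350), and one is near the lip at (328,320). I'll dwell briefly, then raise and level the scoop while moving away in +x.

```bash
python3 -m jog '[[[1,0,0,0,0,0,0],[1,0,0,0,0,0,0],[1,0,0,0,0,0,0],[1,12,0,-12,0,0,0],[1,14,0,10,0,-4,0],[1,16,0,10,0,-5,0],[1,16,0,10,0,-6,0],[1,16,0,10,0,-7,0],[1,14,0,10,0,-7,0],[1,14,0,6,0,-8,0]]]' 70
python3 - <<'E'
from h import *
go((680,-190,150),R(10))
b=bot.snapshot("scene");cv2.imwrite("pics/c5.png",crop(b,190,100,180,180,3))
E
```

```text
time_s: 8.38
eef_pos: [0.6776, -0.0778, 0.2125]
orientation: [[0.979, -0.118, 0.163], [-0.121, -0.993, 0.007], [0.161, -0.027, -0.987]]
wrist_force: [-0.1, -0.7, -1.9]
finger_gap: 0.0209
grasp_force: 68.8
t 8.38 eef [677.6 -77.8 212.5] shift [  5.8 112.8  61.3] turn [ -0.15  -9.45 -16.86] gap 0.0209 gf 68.75836372375488 F [-0.1 -0.7 -1.9] q [-0.2   0.34  1.64  0.05  1.    1.47]
```

View pics/c5.png

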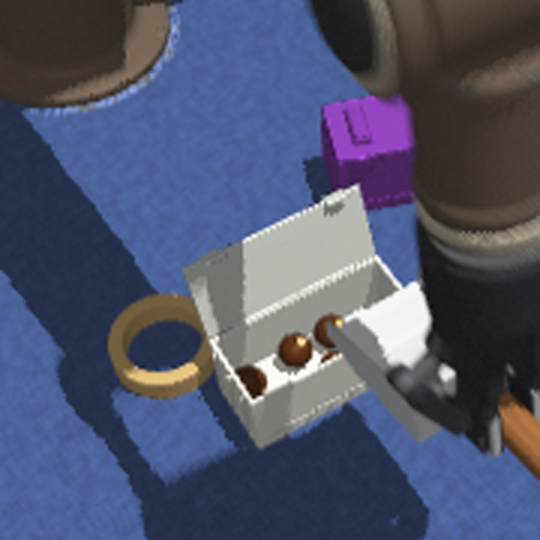

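All four beads are in the box: (250,380), (295,348), (330,328) and a partly hidden one at (330,356). The scoop is empty, so it goes back to its original spot.

```bash
python3 -m jog '[[[1,0,10,0,0,-3,0],[1,0,25,0,0,-3,-2],[1,0,30,0,0,-3.4,-4],[1,-5,30,10,0,0,-6],[1,-20,20,15,0,0,-6],[1,-25,10,20,0,0,-6],[1,-15,0,20,0,0,-5],[1,-10,0,20,0,0,0],[1,0,0,0,0,0,0]]]' 70
python3 - <<'E'
from h import *
go((568,-233,18.3),R(22))
E
```

```text
time_s: 9.55
eef_pos: [0.5989, -0.2144, 0.1212]
orientation: [[0.926, 0.377, 0.0], [0.377, -0.926, 0.024], [0.009, -0.022, -1.0]]
wrist_force: [0.4, -0.7, -0.9]
finger_gap: 0.0209
grasp_force: 68.7
t 9.55 eef [ 598.9 -214.4  121.2] shift [-36.6   7.8 102.5] turn [-1.26 -0.52  0.17] gap 0.0209 gf 68.6683201789856 F [ 0.4 -0.7 -0.9] q [-0.42  0.45  1.68  0.03  1.02  0.75]
```

```bash
python3 -m jog '[[[1,-12,3,20,-0.6,-0.3,0.2],[1,-15,3,30,-0.7,-0.2,0],[1,-9,2,25,0,0,0],[1,0,0,15,0,0,0],[1,0,0,7,0,0,0],[1,0,0,3,0,0,0],[1,0,0,1.5,0,0,0],[1,0,0,0,0,0,0],[1,0,0,0,0,0,0]]]' 70
python3 - <<'E'
from h import *
go((568,-233,18.3),R(22))
E
```

```text
time_s: 10.68
eef_pos: [0.5718, -0.2353, 0.0225]
orientation: [[0.927, 0.375, 0.006], [0.375, -0.927, -0.003], [0.005, 0.005, -1.0]]
wrist_force: [-0.0, -0.9, -1.5]
finger_gap: 0.0205
grasp_force: 68.7
t 10.68 eef [ 571.8 -235.3   22.5] shift [-2.7 -3.6  4.1] turn [ 0.28 -0.26  0.04] gap 0.0205 gf 68.72337698936462 F [-0.  -0.9 -1.5] q [-0.46  0.55  1.76  0.    0.82  0.73]
```

```bash
python3 -m jog '[[[1,0,0,2,0,-0.3,0],[1,0,0,1.5,0.3,0,0],[1,0,0,1,0,0,0],[1,0,0,0,0,0,0],[0.2,0,0,0,0,0,0],[-1,0,0,0,0,0,0],[-1,0,0,0,0,0,0],[-1,0,0,0,0,0,0],[-1,0,0,0,0,0,0]]]' 70
python3 - <<'E'
from h import *
go((568,-233,18.3),R(22))
E
```

```text
time_s: 11.8
eef_pos: [0.5714, -0.2352, 0.0173]
orientation: [[0.927, 0.375, -0.002], [0.375, -0.927, 0.001], [-0.001, -0.001, -1.0]]
wrist_force: [0.3, -0.1, -0.8]
finger_gap: 0.0855
grasp_force: 0.0
t 11.8 eef [ 571.4 -235.2   17.3] shift [-2.3 -3.3 -1. ] turn [-0.06  0.08  0.04] gap 0.0855 gf 0.0 F [ 0.3 -0.1 -0.8] q [-0.46  0.56  1.76 -0.    0.82  0.73]
```

```bash
python3 -m jog '[[[-1,0,0,-30,0,0,0],[-1,0,0,-60,0,0,0],[0.5,0,0,-60,0,0,0],[1,-10,-25,-55,0,0,0],[1,-20,-45,0,0,0,0],[1,-20,-50,0,0,0,0],[1,-20,-50,0,0,0,0],[1,-24,-50,0,0,0,0],[1,-20,-30,0,0,0,10],[1,0,0,0,0,0,10],[1,0,0,0,0,0,10],[1,0,0,0,0,0,0]]]' 70
python3 - <<'E'
from h import *
go((372,-45.5,115),R(-8.6))
E
```

```text
time_s: 13.3
eef_pos: [0.3722, -0.0463, 0.223]
orientation: [[0.991, -0.136, -0.001], [-0.136, -0.991, 0.0], [-0.001, -0.0, -1.0]]
wrist_force: [0.3, -0.3, -0.3]
finger_gap: -0.0004
grasp_force: 0.0
t 13.3 eef [372.2 -46.3 223. ] shift [-1.00e-01 -7.00e-01  1.08e+02] turn [-0.01  0.07  0.77] gap -0.0004 gf 0.0 F [ 0.3 -0.3 -0.3] q [-0.24 -0.2   2.18  0.    1.15  1.47]
```

```bash
python3 -m jog '[[[1,0,0,40,0,0,0.7],[1,0,0,40,0,0,0],[1,0,0,28,0,0,0],[1,0,0,0,0,0,0],[1,10,0,0,0,0,0],[1,10,0,0,0,0,0],[1,8,0,0,0,0,0],[1,8,0,0,0,0,0],[1,8,0,0,0,0,0],[1,7,0,0,0,0,0]]]' 70
python3 - <<'E'
from h import *
go((372,-45.5,115),R(-8.6))
b=bot.snapshot("scene");cv2.imwrite("pics/c6.png",crop(b,190,100,180,180,3))
E
```

```text
time_s: 14.55
eef_pos: [0.423, -0.054, 0.1147]
orientation: [[0.989, -0.151, -0.002], [-0.151, -0.989, 0.001], [-0.002, -0.0, -1.0]]
wrist_force: [-0.0, -0.6, 0.7]
finger_gap: 0.0002
grasp_force: 0.1
t 14.55 eef [423.  -54.  114.7] shift [-51.7  -0.7  -0.2] turn [-0.02  0.11 -0.06] gap 0.0002 gf 0.10550167066563537 F [-0.  -0.6  0.7] q [-0.23  0.09  2.17  0.    0.88  1.49]
```

View pics/c6.png

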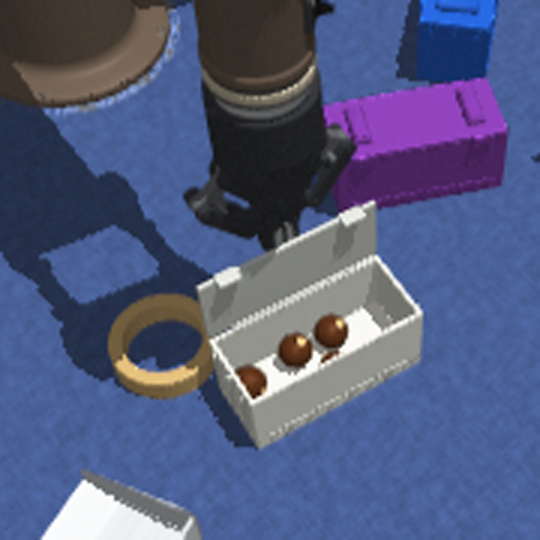

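The lid is being pushed up to near upright, and the box hasn't moved. I'll keep pushing past upright.

```bash
python3 -m jog '[[[1,6,0,0,0,0,0],[1,6,0,0,0,0,0],[1,6,0,0,0,0,0],[1,6,0,0,0,0,0],[1,4,0,0,0,0,0],[1,0,0,0,0,0,0],[1,0,0,0,0,0,0],[1,-5,0,-20,0,0,0],[1,0,0,-50,0,0,0],[1,0,0,-50,0,0,0],[-1,0,-20,-30,0,0,0],[-1,0,-60,0,0,0,0]]]' 70
python3 - <<'E'
from h import *
go((508.7,269.8,115),R(-8.4))
E
```

```text
time_s: 16.1
eef_pos: [0.4601, 0.0206, 0.2686]
orientation: [[0.988, -0.155, 0.007], [-0.155, -0.988, -0.001], [0.007, -0.0, -1.0]]
wrist_force: [0.0, 1.5, -0.1]
finger_gap: 0.0363
grasp_force: 0.0
t 16.1 eef [460.1  20.6 268.6] shift [   8.3 -253.7  153.7] turn [-0.01 -0.38 -0.54] gap 0.0363 gf 0.0 F [ 0.   1.5 -0.1] q [-0.05 -0.06  1.97 -0.    1.23  1.68]
```

```bash
python3 -m jog '[[[-1,2,-30,0,0,0,0],[-1,2,-55,0,0,0,0],[-1,2,-55,0,0,0,0],[-1,2,-55,0,0,0,-0.5],[-1,0,-40,20,0,-0.4,0],[-1,0,-18,40,0,0,0],[-1,0,0,40,0,0,0],[-1,0,0,20,0,0,0],[-1,0,0,0,0,0,0]]]' 80
python3 - <<'E'
from h import *
go((508.7,269.8,25),R(-8.4))
a=bot.snapshot("top");b=bot.snapshot("scene");cv2.imwrite("pics/c7.png",np.hstack([crop(a,290,170,110,90,3),crop(b,240,140,110,120,3)[:270]]))
E
```

```text
time_s: 17.23
eef_pos: [0.5, 0.2699, 0.1424]
orientation: [[0.99, -0.142, -0.014], [-0.142, -0.99, -0.001], [-0.013, 0.003, -1.0]]
wrist_force: [0.7, 0.1, 0.3]
finger_gap: 0.0853
grasp_force: 0.0
t 17.23 eef [500.  269.9 142.4] shift [ 10.2  -1.4 117.3] turn [0.16 0.77 0.25] gap 0.0853 gf 0.0 F [0.7 0.1 0.3] q [0.42 0.31 1.83 0.01 1.02 2.13]
```

View pics/c7.png

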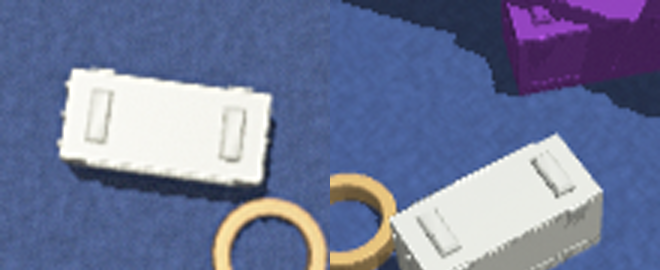

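The lid is shut on the box, with lugs in the top view crop at (98,116) and (231,134). Next I measure its pose and grasp the second box.

```bash
python3 -m jog '[[[-1,5,-1,30,0.2,0.8,0.2],[-1,5,-0.4,40,0,0,0],[-1,0,0,30,0,0,0],[-1,0,0,17,0,0,0],[-1,0,0,0,0,0,0],[-1,0,0,0,0,0,0]]]' 80
python3 - <<'E'
from h import *
go((508.7,269.8,25),R(-8.4))
a=bot.snapshot("top");b=bot.snapshot("scene")
L=[(290+x/3-.33,170+y/3-.33) for x,y in [(98,115),(231.5,134)]]
S=[(240+x/3-.33,140+y/3-.33) for x,y in [(107,231),(223.5,171)]]
P=[onz(a,*l,.081) for l in L];Q=[onz(b,*l,.081) for l in S]
for n,V in(("top",P),("scene",Q)):
    V=V if V[0][1]>V[1][1] else V[::-1]
    d=V[0]-V[1];print(n,np.round((V[0]+V[1])*500,1),"ang",np.degrees(np.arctan2(d[1],d[0])),np.linalg.norm(d))
C=np.array([onz(a,290+x/3-.33,170+y/3-.33,.074) for x,y in [(73,70),(271,94),(264,181),(62,157)]]);print(np.round(C*1000,1).tolist(),C.mean(0)*1000)
d=C[0]-C[1]+C[3]-C[2];print(np.degrees(np.arctan2(d[1],d[0])))
E
```

```text
time_s: 18.08
eef_pos: [0.5139, 0.2716, 0.0294]
orientation: [[0.989, -0.145, 0.008], [-0.145, -0.989, 0.004], [0.008, -0.005, -1.0]]
wrist_force: [-0.2, 0.4, 0.3]
finger_gap: 0.0851
grasp_force: 0.0
t 18.07 eef [513.9 271.6  29.4] shift [-4.9  2.6  4.4] turn [-0.31 -0.45  0.03] gap 0.0851 gf 0.0 F [-0.2  0.4  0.3] q [0.41 0.49 1.86 0.   0.79 2.13]
top [469.3 -58.4  81. ] ang 81.0811118236097 0.09937034576506551
scene [471.9 -60.7  81. ] ang 81.3711193614309 0.1015705619759951
[[511.6, 8.8, 74.0], [491.5, -138.5, 74.0], [426.9, -131.4, 74.0], [446.7, 17.7, 74.0]] [469.18821064 -60.84814359  74.        ]
82.34379333623482
```

```bash
python3 -m jog '[[[-1,-4.5,2,4,-0.3,-0.45,0],[-1,0,0,0,0,0,0],[-1,0,0,0,0,0,0],[1,0,0,0,0,0,0],[1,0,0,0,0,0,0],[1,0,0,0,0,0,0],[1,0,0,0,0,0,0]]]' 80
python3 - <<'E'
from h import *
go((508.7,269.8,25),R(-8.4))
E
```

```text
time_s: 19.05
eef_pos: [0.5086, 0.2702, 0.0244]
orientation: [[0.989, -0.146, -0.001], [-0.146, -0.989, 0.0], [-0.001, 0.0, -1.0]]
wrist_force: [1.5, 2.2, 4.1]
finger_gap: 0.0655
grasp_force: 90.2
t 19.05 eef [508.6 270.2  24.4] shift [ 0.2  0.4 -0.6] turn [0.01 0.07 0.03] gap 0.0655 gf 90.21498441696167 F [1.5 2.2 4.1] q [0.41 0.49 1.86 0.   0.79 2.13]
```

```bash
python3 -m jog '[[[1,0,0,-15,0,0,0],[1,0,0,-30,0,0,0],[1,0,0,-35,0,0,0],[1,0,0,-35,0,0,0],[1,0,10,-20,0,0,0],[1,1,30,-5,0,0,0],[1,2,50,0,0,0,0],[1,2,55,0,0,0,0],[1,2,55,0,0,0,0],[1,2,55,0,0,0,0],[1,0,50,0,0,0,0],[1,0,27,0,0,0,0]]]' 80
python3 -m jog '[[[1,0,0,0,0,0,-4],[1,0,0,0,0,0,-8],[1,0,0,0,0,0,-9],[1,0,0,0,0,0,-9],[1,0,0,0,0,0,-9],[1,0,0,0,0,0,-9],[1,0,0,0,0,0,-9],[1,0,0,0,0,0,-9],[1,0,0,0,0,0,-9],[1,0,0,0,0,0,-8],[1,0,0,0,0,0,-7],[1,0,0,0,0,0,0]]]' 80
python3 - <<'E'
from h import *
go((469.2,-60,130),R(81.4))
E
```

```text
time_s: 20.55
eef_pos: [0.4661, -0.0625, 0.1632]
orientation: [[0.989, -0.148, -0.007], [-0.148, -0.989, -0.001], [-0.006, 0.002, -1.0]]
wrist_force: [0.9, 0.0, -4.3]
finger_gap: 0.0654
grasp_force: 90.5
time_s: 22.05
eef_pos: [0.467, -0.0601, 0.1632]
orientation: [[0.147, 0.989, -0.006], [0.989, -0.147, -0.001], [-0.002, -0.006, -1.0]]
wrist_force: [0.4, -0.8, -4.3]
finger_gap: 0.0653
grasp_force: 90.4
t 22.05 eef [467.  -60.1 163.2] shift [ 0.5  2.4 33.2] turn [-0.33  0.1   0.14] gap 0.0653 gf 90.37665367126465 F [ 0.4 -0.8 -4.3] q [-0.22  0.1   2.04 -0.    1.01 -0.07]
```

```bash
python3 -m jog '[[[1,0.5,2.4,10,-0.3,0.1,0.1],[1,0,0,15,0,0,0],[1,0,0,10,0,0,0],[1,0,0,7,0,0,0],[1,0,0,2,0,0,0],[1,0,0,0,0,0,0],[1,0,0,0,0,0,0]]]' 80
python3 - <<'E'
from h import *
go((469.2,-60,98.4),R(81.4))
a=bot.snapshot("top");b=bot.snapshot("scene");cv2.imwrite("pics/c8.png",np.hstack([crop(b,240,120,110,140,4),crop(a,300,170,90,140,4)]))
E
```

```text
time_s: 22.92
eef_pos: [0.4718, -0.0599, 0.1207]
orientation: [[0.147, 0.989, 0.004], [0.989, -0.147, -0.0], [0.0, 0.004, -1.0]]
wrist_force: [-0.5, -0.3, -5.0]
finger_gap: 0.0649
grasp_force: 90.4
t 22.93 eef [471.8 -59.9 120.7] shift [-0.5 -2.6 22.3] turn [ 0.21 -0.01  0.14] gap 0.0649 gf 90.42242288589478 F [-0.5 -0.3 -5. ] q [-0.22  0.16  2.07  0.    0.91 -0.07]
```

View pics/c8.png

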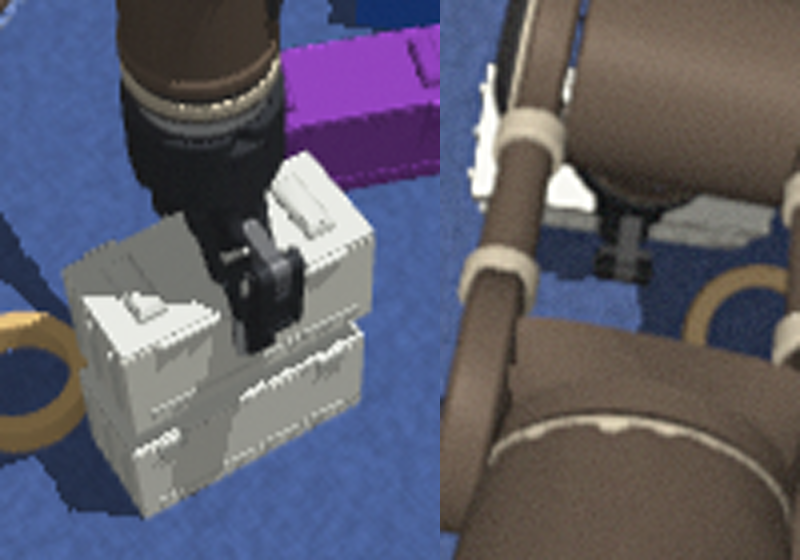

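The picture shows the held box just above the lid and roughly aligned. Upper box front corners are at (120,357) and (373,232), lower lid corners at (138,453) and (363,338). I'll check the offset by casting rays.

Run:
```python
from h import *
b=bot.snapshot("scene");f=lambda x,y:(240+x/4-.375,120+y/4-.375)
o=bot.get_obs();M=np.array(o["orientation"]);c=o["eef_pos"];zu=c[2]-.0244
for n,L,z in(("upper",[(120,357),(373,232)],zu+.074),("lower",[(138,453),(363,335)],.074),("lower base",[(147,516),(360,405)],0)):
    P=np.array([onz(b,*f(*l),z) for l in L]);d=P[1]-P[0]
    print(n,np.round(P*1000,1).tolist(),np.round(P.mean(0)*1000,1),"ang",np.degrees(np.arctan2(d[1],d[0])),np.linalg.norm(d))
# predicted
for n,ctr,z in(("pred upper at tcp",c,zu+.074),("pred lower",(.4692,-.060,0),.074),("pred lower base",(.4692,-.060,0),0)):
    y=np.array([np.cos(np.radians(81.4)),np.sin(np.radians(81.4))]);x=np.array([y[1],-y[0]])
    for s in(-1,1):
        q=np.array(ctr[:2])+.033*x+s*.075*y;u=px(b,[*q,z]);print(n,np.round([(u[0]-240+.375)*4,(u[1]-120+.375)*4],0))
go((469.2,-60,98.4),R(81.4))
```

```text
upper [[492.0, -136.8, 170.2], [515.9, 10.2, 170.2]] [504.  -63.3 170.2] ang 80.76847507718665 0.1489310981922128
lower [[491.8, -136.1, 74.0], [514.3, 8.5, 74.0]] [503.  -63.8  74. ] ang 81.12989306336752 0.14634948048895513
lower base [[490.8, -136.9, 0.0], [515.8, 7.7, 0.0]] [503.3 -64.6   0. ] ang 80.20030919028856 0.1468231672393549
pred upper at tcp [118. 361.]
pred upper at tcp [371. 232.]
pred lower [132. 455.]
pred lower [362. 333.]
pred lower base [144. 518.]
pred lower base [359. 401.]
t 23.07 eef [471.6 -59.9 120.6] shift [-0.5 -2.4 22.2] turn [ 0.19 -0.01  0.14] gap 0.0653 gf 90.42408585548401 F [-0.   0.3 -4.4] q [-0.22  0.16  2.07  0.    0.91 -0.07]
```

```bash
python3 -m jog '[[[1,-0.8,-1,3,0.2,0,0.1],[1,0,0,4,0,0,0],[1,0,0,3,0,0,0],[1,0,0,2,0,0,0],[1,0,0,0,0,0,0],[1,0,0,0,0,0,0]]]' 80
python3 - <<'E'
from h import *
go((470.5,-60.5,98.4),R(81.4))
E
```

```text
time_s: 23.82
eef_pos: [0.4703, -0.0605, 0.1082]
orientation: [[0.149, 0.989, -0.001], [0.989, -0.149, 0.0], [0.0, -0.001, -1.0]]
wrist_force: [-0.5, -0.7, -4.5]
finger_gap: 0.0649
grasp_force: 90.4
t 23.82 eef [470.3 -60.5 108.2] shift [0.  0.2 9.8] turn [-0.04 -0.02  0.04] gap 0.0649 gf 90.42225122451782 F [-0.5 -0.7 -4.5] q [-0.22  0.19  2.07  0.    0.88 -0.07]
```

```bash
python3 -m jog '[[[1,0,0,2,0,0,0],[1,0,0,2,0,0,0],[1,0,0,2,0,0,0],[1,0,0,1,0,0,0],[1,0,0,0,0,0,0]]]' 80
python3 -m jog '[[[1,0,0,1,0,0,0],[1,0,0,1,0,0,0],[1,0,0,0.8,0,0,0],[1,0,0,0,0,0,0],[1,0,0,0,0,0,0]]]' 80
python3 - <<'E'
from h import *
go((470.5,-60.5,98.4),R(81.4))
E
```

```text
time_s: 24.45
eef_pos: [0.4701, -0.0604, 0.1011]
orientation: [[0.149, 0.989, -0.001], [0.989, -0.149, 0.0], [0.0, -0.001, -1.0]]
wrist_force: [0.6, 0.6, -4.1]
finger_gap: 0.065
grasp_force: 90.4
time_s: 25.08
eef_pos: [0.4702, -0.0604, 0.0985]
orientation: [[0.149, 0.989, -0.001], [0.989, -0.149, 0.0], [0.0, -0.001, -1.0]]
wrist_force: [-0.7, 0.8, -3.3]
finger_gap: 0.065
grasp_force: 90.6
t 25.07 eef [470.2 -60.4  98.5] shift [-0.   0.3  0.1] turn [-0.05 -0.02  0.04] gap 0.065 gf 90.5957043170929 F [-0.7  0.8 -3.3] q [-0.22  0.2   2.08  0.    0.86 -0.07]
```

It passed the lug height with no contact force, so the recesses are over the lugs. I'll settle it the last fraction, release and retreat.

```bash
python3 -m jog '[[[1,0,0,0.4,0,0,0],[1,0,0,0.4,0,0,0],[1,0,0,0,0,0,0],[0.2,0,0,0,0,0,0],[-0.6,0,0,0,0,0,0],[-1,0,0,0,0,0,0],[-1,0,0,0,0,0,0],[-1,0,0,0,0,0,0]]]' 80
python3 -m jog '[[[-1,0,0,-15,0,0,0],[-1,0,0,-30,0,0,0],[-1,0,0,-50,0,0,0],[-1,0,0,-50,0,0,0],[-1,40,0,-10,0,0,0],[-1,60,0,0,0,0,0],[-1,60,0,0,0,0,0],[-1,60,0,0,0,0,0],[-1,60,0,0,0,0,0],[-1,20,0,0,0,0,0],[-1,0,0,0,0,0,0],[-1,0,0,0,0,0,0]]]' 80
python3 - <<'E'
from h import *
a=bot.snapshot("top");b=bot.snapshot("scene");cv2.imwrite("pics/c9.png",np.hstack([crop(b,190,130,180,190,2),cv2.resize(crop(a,240,80,220,190,2),(440,380))]))
E
```

```text
time_s: 26.08
eef_pos: [0.4703, -0.0605, 0.0975]
orientation: [[0.149, 0.989, -0.001], [0.989, -0.149, 0.0], [0.0, -0.001, -1.0]]
wrist_force: [-0.1, 0.2, -0.0]
finger_gap: 0.0857
grasp_force: 0.0
time_s: 27.58
eef_pos: [0.5148, 0.2346, 0.2528]
orientation: [[0.15, 0.989, -0.001], [0.989, -0.15, -0.001], [-0.001, -0.001, -1.0]]
wrist_force: [1.3, -0.9, 0.3]
finger_gap: 0.0851
grasp_force: 0.0
```

View pics/c9.png

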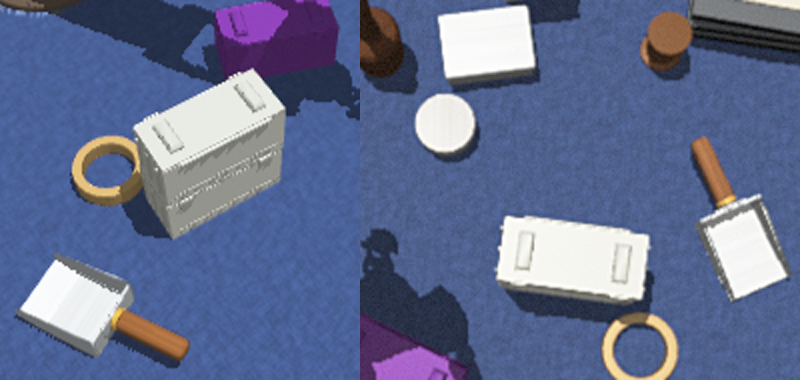

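The boxes are stacked flush with no gap at (210,160). The scoop is empty and flat at (75,305), and the bystanders I can see in these crops (tape, tins, spool) look unmoved. Handing in.

```bash
python3 -c "
from rig import bot
print(bot.job_done())"
```

```text
the job is handed in; nothing more can be done
None
```

The job is handed in at about 28 s on the robot's clock: the four beads are in the box, the empty scoop is flat on the table, the lid is shut, and the second box looks fully seated on its lugs in the last pictures.

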